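# Reset a cycle computer through its recessed button without cracking the screen

## Task

The cycle computer lies on its screen on the cork mat: take the slim driver out of the tool rack, press the small recessed reset button in the computer's back fully down with the driver's tip, and hold it down for a good three seconds. Press gently, hardly more than the button's spring asks for, because more than 12 N on the computer cracks the screen. Then put the driver back upright in the hole it came from; the computer and everything else stay where they lie.

Things in the scene. Friction and masses are not known exactly. Their poses are not given: they have to be found in the camera images.
- driver: Slim driver, loose, 60 g, slimmest of three black-handled drivers in the rack. Origin: centre of the flat shoulder (20 mm collar) under the handle; +z up. Handle round, 16 mm wide from 24 to 74 mm above the origin, top at 80. Below the origin a steel shaft 3.5 mm thick, 64 mm long, rounded end. At the start it hangs upright in its hole, shoulder on the rack's top, with 4 mm play.
- driver_tip (a point): The very end of the slim driver's shaft, 64 mm below the shoulder along the driver's axis.
- rack: Fixed bamboo tool rack, left or right of the mat. Origin: centre of the underside, on the table. A plank 60 mm (x) by 240 mm (y), 14 mm thick, its top 92 mm above the table, on two end panels and a base board 10 mm thick. Three through holes 13 mm wide at y = -65, 0, +65 mm on its middle line hold the three drivers, in any order.
- flat_driver: Stout flat-blade driver standing in the rack, handle 28 mm wide, 82 mm high, shaft 10 mm thick (too thick for the recess). Origin: centre of the shoulder under its handle. To be left alone.
- hex_driver: Stout hexagon driver standing in the rack, handle 34 mm wide, 80 mm high, shaft 10 mm thick (too thick for the recess). Origin: centre of the shoulder under its handle. To be left alone.
- computer: Black cycle computer, loose, 90 g, screen down on a fixed cork mat (300 x 220 x 4 mm), back up. 84 (x) by 54 (y) by 20 mm. Origin: centre of the screen, on the mat; +z up. On the back: a round foot 25 mm wide, 3 mm high, at x -14, y 0; a flat oblong port flap at x 23, y -11; the round reset recess at x 24, y 11 mm. Over 12 N from driver or robot cracks it.
- reset_mouth (a point): Centre of the mouth of the recess in the computer's back, level with the back, 20 mm above the mat. The recess is round, 9 mm wide. The grey button, 7 mm wide, fills it; unpressed, its face lies 4 mm below the mouth.
- reset_button (a joint): Travel of the reset button, m: 0 when up, 0.004 fully down. Spring: 1.5 N starts it, 5 N takes it fully down (0.875 N per mm); it springs back up by itself. It counts as pressed beyond 0.0025.
- mount: Black handlebar mount for the computer (ring 36 mm wide with an arm), loose, 30 g, 64 mm long, 14 mm high, on the same mat. Bystander.
- light: Grey hard silicone bicycle light with a clear lens, loose, 50 x 34 x 25 mm, on the table's right side. Bystander.
- lever: Grey plastic tyre lever, loose, about 115 mm long, lying on the table's left side. Bystander.

How it is judged:
By the outcome, as a careful person would: the job done as asked, in the order asked, and still so for the second after the job is handed in, with the robot touching nothing.
It also fails if it takes over 64 s, if anything falls off the work surface, if the arm or the gripper's body presses on something with over 40 N, if the wrist force passes 120 N, or if a joint passes its speed limit or range.

## Robot

A 6-joint arm with a two-finger parallel gripper is mounted at the origin on the work surface. World frame = base frame: x ahead of the robot, y to its left, z up, the work surface at z = 0. Lengths are in m, angles in degrees, forces in N, time in s.
With the tool pointing down it reaches from about 0.35 to 0.875 m from the base axis. Payload 4.2 kg.
Tool frame: the origin (TCP) lies at the very end of the fingers, on their centre line; the grasp point (between the pads) lies 19 mm behind it; z points along the fingers, y is the line along which they close (so a half turn about z gives the same grasp; the last joint's range is limited). The gripper opens to 87 mm and grips with 3 to 60 N. Pads are 19 mm wide; open, the fingers measure 117 mm over their backs; the gripper's body (75 mm by 190 mm) begins 51 mm behind the grasp point.
Start: joints at [88.9, 22.042, 0.453, 0, -68.411, -14.817], TCP at [0.171, 0.601, 0.223] pointing down, gripper open.
Joint ranges: [-179.83, 179.83], [-69.29, 118.12], [-61.27, 80.66], [-181.25, 117.63], [-171.15, -9.14], [-177.46, 177.46]. Speed limits (degrees/s): [159.86, 159.86, 180, 180, 180, 180].

## Interface

Orientations are given as a 3x3 rotation matrix whose columns are the frame's x, y, z axes.
In Python, from station import r gives the robot as it stands.
- The arm moves only by the tool jog_arm, never from a script. Its argument "plan" is text: rows parted by semicolons, each of 7 numbers parted by spaces: the shift along the tool's x, y, z normalised to -1 to 1, where 1 is 0.025 m, then the turn, a rotation vector about the tool's x, y, z normalised to -1 to 1, where 1 is 8 degrees, then the closure, from -1 (fully open) to 1 (shut). A call has exactly 10 rows; each row shifts and turns the commanded pose from where the row before left it, along the tool's axes as they then stand; what a row does not reach is not made up. A row lasts 1/10 s, in which the tool goes at most 50 mm and 8.59 degrees, less where a joint would pass 70% of its speed; a pose out of reach is approached as far as the arm can. A call with a number of a shift or a turn outside -1 to 1 is refused whole. A call with a gripper value outside its range is refused whole. The fingers move at their own pace and stop on an object; the grip force is fixed at half the most. Time passes only in rows, so rows that do not move let the fingers close, or fill a call up. It gives the time, the measured TCP pose, the force, the opening and the grip force at its end, in the units of the state.
- r.sense(): the state, without advancing time (a new reading comes with each control period).
- r.capture(name): name is "scene" or "top" or "wrist"; returns (picture, depth): 480x640x3 uint8, red, green, blue; 480x640 float32, m along the optical axis (not along the pixel's ray), 0 where there is no reading.
- r.get_calibration(name): a dict with "mtx" (3x3 intrinsics, pixels), "extrinsics" (4x4, takes a point from camera to world coordinates). Camera axes: x right, y up, looking along -z (the intrinsics and any distortion apply to the point x, -y, -z); pixel columns grow to the right and rows downward; lengths in m; the calibration is good to about 2 mm. A picture is of the moment at which its call begins: read the wrist's pose just before it. get_calibration takes no time and is no camera call; for the wrist camera it gives the pose at the moment of the call.
- r.finish_job(): hands the job in; it is judged then, once.
The state is a dict: "time_s": time; "joints": joint angles; "joint_velocities": joint speeds; "effort": joint torques, N m; "tcp_pos": TCP position; "ee_rot": TCP orientation; "wrist_force": force on the tool from outside, world axes, zero at the start; "moment": the same for the moment, N m; "gripper_width": opening from 0.0 (shut) to 1.0 (fully open); "gripper_force": force on a finger pad.
Only numpy, scipy, OpenCV 4.12 (cv2) and the standard library are available. Lean on these libraries where they do the work, as an engineer would, in place of code of your own. Each camera call takes 0.05 s, during which the arm holds its last target. There are 200 camera calls.

## Working session

There is one attempt and no reset: what is moved stays moved. The work goes in short steps, Python scripts to look and compute and a tool call to move; the robot and the scene stay as the last step left them, time stands still between calls to the robot, and variables do not carry over. Pictures are saved under pics/ and viewed, at most 10 in all, crops included, and the job is handed in when it is done.

Besides the shell and the picture viewer there is one more tool, called in YAML: its name, and indented under it one key for each argument. jog_arm: Moves the arm, as the interface text tells. Scaled input: -1 to 1 covers 0.025 m each way for a shift and 8 degrees each way for a turn. Its arguments: {"type":"object","properties":{"plan":{"type":"string"}},"required":["plan"]}

```bash
mkdir -p pics
cat > h.py <<'E'
import numpy as np, cv2
from station import r
def cap(n):
    c=r.get_calibration(n); im,d=r.capture(n); return im,d,np.array(c["mtx"]),np.array(c["extrinsics"])
def ray(K,T,u,v):
    d=np.array([(u-K[0,2])/K[0,0],-(v-K[1,2])/K[1,1],-1.0]); return T[:3,3],T[:3,:3]@d
def onz(K,T,u,v,z):
    o,d=ray(K,T,u,v); return o+d*(z-o[2])/d[2]
def proj(K,T,p):
    q=T[:3,:3].T@(np.asarray(p)-T[:3,3]); return K[0,2]+K[0,0]*q[0]/-q[2], K[1,2]-K[1,1]*q[1]/-q[2]
def tri(a,b):
    (o1,d1),(o2,d2)=a,b; d1=d1/np.linalg.norm(d1); d2=d2/np.linalg.norm(d2)
    t=np.linalg.lstsq(np.c_[d1,-d2],o2-o1,rcond=None)[0]; p,q=o1+t[0]*d1,o2+t[1]*d2
    return (p+q)/2,np.linalg.norm(p-q)
def pts(d,K,T):
    v,u=np.mgrid[:480,:640]; q=np.stack([(u-K[0,2])/K[0,0]*d,-(v-K[1,2])/K[1,1]*d,-d],-1)
    return q@T[:3,:3].T+T[:3,3]
E
python3 - <<'E'
from h import *
for n in("top","scene"):
    im,d,K,T=cap(n); cv2.imwrite(f"pics/{n}.png",im[...,::-1]); np.savez(f"{n}.npz",im=im,d=d,K=K,T=T)
    print(n,K[0,0],K[:2,2],T.round(3).tolist(),(d>0).mean(), r.get_calibration(n).keys())
s=r.sense();print(s)
E
```

```text
top 460.4672766446429 [320.4377628  237.97892892] [[0.006, 0.994, -0.112, 0.46], [-1.0, 0.005, -0.01, 0.013], [-0.01, 0.112, 0.994, 1.31], [0.0, 0.0, 0.0, 1.0]] 0.9960221354166666 dict_keys(['mtx', 'extrinsics'])
scene 530.3784763004002 [313.69914862 239.87850917] [[-0.875, -0.336, 0.349, 0.993], [0.484, -0.594, 0.642, 0.812], [-0.009, 0.731, 0.683, 0.925], [0.0, 0.0, 0.0, 1.0]] 0.9957747395833333 dict_keys(['mtx', 'extrinsics'])
{'time_s': 0.1, 'joints': array([ 8.89009577e+01,  2.20853899e+01,  3.88608189e-01, -2.59642732e-02,
       -6.84106183e+01, -1.48169484e+01]), 'joint_velocities': array([-0.0560189 , -0.11909883,  0.16191373,  0.06904273,  0.06095364,
        0.12054156]), 'effort': array([-1.20099008e-03, -3.91691601e+01,  1.87932551e+01,  4.23195228e+00,
        1.34097494e-02, -7.56505233e-05]), 'tcp_pos': array([0.1712211 , 0.60053761, 0.22158431]), 'ee_rot': array([[ 9.61618982e-01, -2.74387907e-01, -4.57246071e-04],
       [-2.74388279e-01, -9.61617175e-01, -1.86602044e-03],
       [ 7.23177681e-05,  1.91986364e-03, -9.99998154e-01]]), 'wrist_force': array([-0.17967989, -0.09060758, -0.59801435]), 'moment': array([-0.01722664, -0.00526731,  0.0172126 ]), 'gripper_force': 0.0, 'gripper_width': 1.003700010125536}
```

View pics/top.png

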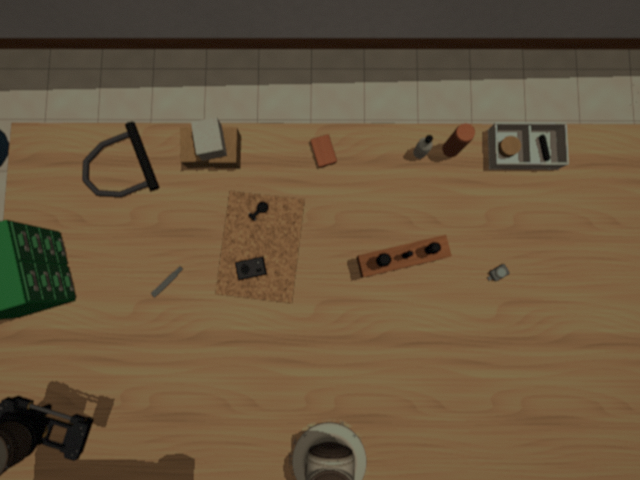

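View pics/scene.png

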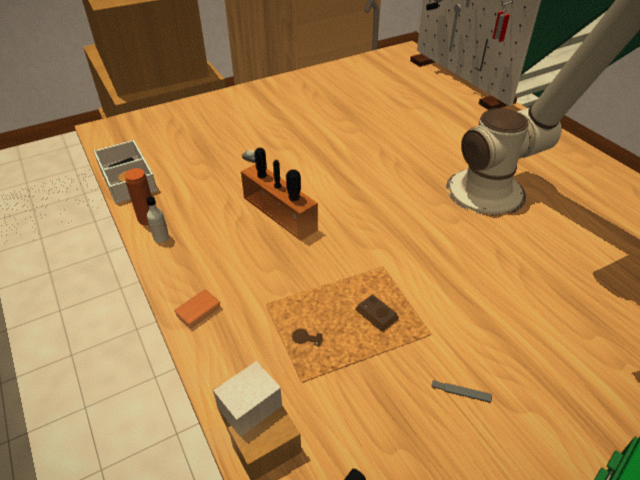

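The top view shows the mat with the computer at px (250,268) and the mount at (259,210). The rack is at (405,256), with the slim driver as its middle driver at (406,255). In the scene view its handle top is at about (277,163).

Run:
```python
from h import *
Z={n:dict(np.load(n+".npz")) for n in("top","scene")}
for n in Z:
    z=Z[n]; z["P"]=pts(z["d"],z["K"],z["T"])
t,s=Z["top"],Z["scene"]
def blob(z,box,f):
    x0,y0,x1,y1=box; m=np.zeros((480,640),np.uint8); m[y0:y1,x0:x1]=f(z)[y0:y1,x0:x1]; return m
dark=lambda z:(z["im"].max(2)<45)
# handle tops by depth height, and dark blob
m=blob(t,(395,243,418,268),lambda z:dark(z)); v,u=np.nonzero(m); print("slim top px",u.mean(),v.mean(),len(u),t["P"][v,u].mean(0), t["P"][v,u][:,2].max())
m=blob(s,(268,150,287,192),lambda z:dark(z)); v,u=np.nonzero(m); print("slim scene",u.min(),u.max(),v.min(),v.max())
i=v<v.min()+3; a=(u[i].mean(),v.min()+1)
m=blob(t,(395,243,418,268),lambda z:dark(z)&(z["P"][...,2]>0.15)); v2,u2=np.nonzero(m); print(len(u2)); 
if len(u2):
    b=(u2.mean(),v2.mean()); p,g=tri(ray(t["K"],t["T"],*b),ray(s["K"],s["T"],*a)); print("handle top tri",b,a,p,g)
# rack plank
hsv=cv2.cvtColor(t["im"],cv2.COLOR_RGB2HSV)
m=blob(t,(345,225,465,285),lambda z:(abs(z["P"][...,2]-0.092)<0.02)); v,u=np.nonzero(m)
P=t["P"][v,u]; print("plank",len(u),np.median(P[:,2])); print(cv2.minAreaRect((P[:,:2]*1000).astype(np.float32)))
# computer
m=blob(t,(230,250,272,285),dark); v,u=np.nonzero(m); P=np.array([onz(t["K"],t["T"],a,b,.024) for a,b in zip(u,v)])
print("comp",len(u),cv2.minAreaRect((P[:,:2]*1000).astype(np.float32)), np.median(t["P"][v,u][:,2]))
c=cv2.resize(s["im"][280:345,340:415],None,fx=5,fy=5,interpolation=cv2.INTER_CUBIC); c2=cv2.resize(t["im"][235:300,225:290],(325,325),interpolation=cv2.INTER_CUBIC)
cv2.imwrite("pics/c.png",cv2.convertScaleAbs(np.hstack([c,c2])[...,::-1],alpha=2))
```

```text
slim top px 406.2291666666667 254.41666666666666 48 [ 0.55070442 -0.1924699   0.14155768] 0.17616437897132653
slim scene 274 280 161 187
23
handle top tri (np.float64(408.5217391304348), np.float64(253.3913043478261)) (np.float64(275.8333333333333), np.int64(162)) [ 0.55135645 -0.19372228  0.16801553] 0.00013838338111154958
plank 1678 0.09202047611649244
((553.6432495117188, -197.1754150390625), (60.01036071777344, 240.79022216796875), 13.512920379638672)
comp 464 ((520.0704345703125, 221.81707763671875), (48.5440559387207, 78.2135238647461), 12.442117691040039) 0.023946601125943823
```

View pics/c.png

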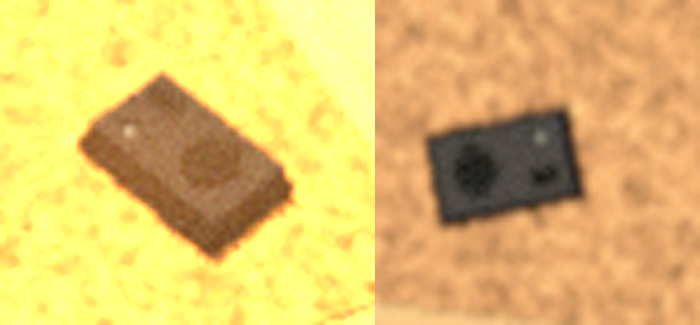

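The crop shows the bright reset button at about top px (258,262). The foot is to its left and the port flap below it. Plank height is 0.092 and size 60x241, which match. The handle top is at 0.168, against 0.172 expected. Next I move over the computer while turning the gripper across the rack.

jog_arm:
  plan: "0.84 0.55 0 0 0 0.95 -1;0.9 0.43 0 0 0 0.95 -1;0.95 0.31 0 0 0 0.95 -1;0.98 0.18 0 0 0 0.95 -1;1 0.05 0 0 0 0.95 -1;1 -0.08 0 0 0 0.95 -1;0.98 -0.21 0 0 0 0.95 -1;0.94 -0.34 0 0 0 0.95 -1;0.89 -0.46 0 0 0 0 -1;0.89 -0.46 0 0 0 0 -1"

```text
time_s: 1.1
tcp_pos: [0.3351, 0.4104, 0.2221]
ee_rot: [[0.23, -0.973, -0.001], [-0.973, -0.23, -0.001], [0.001, 0.001, -1.0]]
wrist_force: [-0.4, 0.4, -0.1]
gripper_width: 1.001
gripper_force: 0.0
```

```bash
cat >> h.py <<'E'
def rel(p,Rt=None):
    """shift from the current TCP to p in tool axes, in jog units"""
    s=r.sense(); return (np.array(s["ee_rot"]).T@(np.asarray(p)-s["tcp_pos"])/0.025).round(2)
E
python3 - <<'E'
from h import *
s=r.sense();print(s["tcp_pos"],s["ee_rot"]);T=r.get_calibration("wrist")["extrinsics"]
print(np.array(s["ee_rot"]).T@(T[:3,3]-s["tcp_pos"]), np.array(s["ee_rot"]).T@T[:3,:3],r.get_calibration("wrist")["mtx"])
E
```

```text
[0.33506755 0.41036626 0.22212539] [[ 2.29674406e-01 -9.73267346e-01 -5.83140124e-04]
 [-9.73267303e-01 -2.29673912e-01 -8.07504983e-04]
 [ 6.51986159e-04  7.53014443e-04 -9.99999504e-01]]
[ 0.08469144 -0.00027528 -0.16204629] [[ 4.92373579e-04  9.54048798e-01  2.99650879e-01]
 [ 9.99999334e-01 -7.82637284e-04  8.48657310e-04]
 [ 1.04417844e-03  2.99650262e-01 -9.54048547e-01]] [[396.52184068   0.         325.03684857]
 [  0.         396.52184068 240.01426834]
 [  0.           0.           1.        ]]
```

jog_arm:
  plan: "1 -0.55 0.2 0 0 0 -1;1 -0.55 0.2 0 0 0 -1;1 -0.55 0.2 0 0 0 -1;1 -0.55 0.2 0 0 0 -1;1 -0.55 0.2 0 0 0 -1;1 -0.55 0.2 0 0 0 -1;1 -0.55 0.2 0 0 0 -1;1 -0.55 0.2 0 0 0 -1;1 -0.55 0.2 0 0 0 -1;1 -0.5 0.2 0 0 0 -1"

```text
time_s: 2.1
tcp_pos: [0.5252, 0.1984, 0.1719]
ee_rot: [[0.23, -0.973, -0.001], [-0.973, -0.23, -0.0], [0.0, 0.001, -1.0]]
wrist_force: [-0.6, 0.4, -0.5]
gripper_width: 1.002
gripper_force: 0.0
```

Run:
```python
from h import *
s=r.sense(); print(s["tcp_pos"])
im,d,K,T=cap("wrist"); np.savez("w1.npz",im=im,d=d,K=K,T=T)
P=pts(d,K,T); b=(abs(P[...,2]-.024)<.004).astype(np.uint8); 
m=((im.max(2)<90)*b).astype(np.uint8); c=max(cv2.findContours(m,0,1)[0],key=cv2.contourArea)
q=np.array([onz(K,T,a,e,.024)[:2]*1000 for a,e in c[:,0]],np.float32); print(cv2.minAreaRect(q),cv2.boundingRect(c))
cv2.imwrite("pics/w1.png",cv2.convertScaleAbs(im[...,::-1],alpha=1.5))
```

```text
[0.52522666 0.19841765 0.17189368]
((519.9735107421875, 221.6622772216797), (45.95849609375, 74.81739807128906), 12.787184715270996) (297, 209, 58, 86)
```

View pics/w1.png

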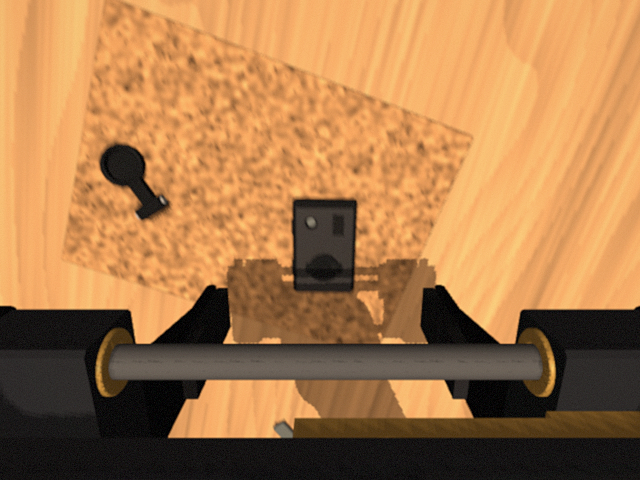

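The wrist view shows the computer upright in the picture. The reset recess is at px (311,223), the flap at (338,224), the foot at (323,266) and the mount at left (125,165).

Run:
```python
from h import *
def cen(z,x0,y0,x1,y1):
    g=z["im"][y0:y1,x0:x1].mean(2); w=np.clip(g-np.median(g)-12,0,None); yy,xx=np.mgrid[y0:y1,x0:x1]; return (w*xx).sum()/w.sum(),(w*yy).sum()/w.sum(),w.max()
z=np.load("w1.npz"); t=np.load("top.npz")
a=cen(z,302,214,320,232); b=cen(t,253,258,263,267); print(a,b)
print(onz(z["K"],z["T"],a[0],a[1],.02),onz(z["K"],z["T"],a[0],a[1],.024),onz(t["K"],t["T"],b[0],b[1],.02))
print(tri(ray(z["K"],z["T"],*a[:2]),ray(t["K"],t["T"],*b[:2])))
yaw=np.radians(12.7); ex=np.array([np.sin(yaw),-np.cos(yaw)]); ey=np.array([np.cos(yaw),np.sin(yaw)])
print("from body",np.array([.520,.2217])+.024*ex+.011*ey)
print("to rack", rel([.5510,-.195,.23]))
```

```text
(np.float64(310.62359403609736), np.float64(221.51922573894845), np.float64(34.333333333333336)) (np.float64(257.61971830985914), np.float64(262.07042253521126), np.float64(10.0))
[0.53755878 0.19928551 0.02      ] [0.53765442 0.19822582 0.024     ] [0.53645807 0.20274136 0.02      ]
(array([ 0.53742466,  0.20591908, -0.00380941]), np.float64(0.0010774311645475895))
from body [0.53600719 0.20070548]
to rack [15.46  2.6  -2.33]
```

jog_arm:
  plan: "1 0.16 -0.2 0 0 0 -1;1 0.16 -0.2 0 0 0 -1;1 0.16 -0.2 0 0 0 -1;1 0.16 -0.2 0 0 0 -1;1 0.16 -0.2 0 0 0 -1;1 0.16 -0.2 0 0 0 -1;1 0.16 -0.2 0 0 0 -1;1 0.16 -0.2 0 0 0 -1;1 0.16 -0.2 0 0 0 -1;1 0.16 -0.2 0 0 0 -1"

```text
time_s: 3.15
tcp_pos: [0.5429, -0.0539, 0.2224]
ee_rot: [[0.23, -0.973, -0.001], [-0.973, -0.23, 0.0], [-0.0, 0.001, -1.0]]
wrist_force: [2.0, 0.3, -0.2]
gripper_width: 1.006
gripper_force: 0.0
```

jog_arm:
  plan: "0.8 0.17 -0.1 0 0 0 -1;0.8 0.17 -0.1 0 0 0 -1;0.8 0.17 -0.1 0 0 0 -1;0.8 0.17 -0.1 0 0 0 -1;0.7 0.17 0 0 0 0 -1;0.7 0.17 0 0 0 0 -1;0.5 0 0 0 0 0 -1;0.3 0 0 0 0 0 -1;0 0 0 0 0 0 -1;0 0 0 0 0 0 -1"

```text
time_s: 4.15
tcp_pos: [0.5495, -0.1899, 0.2323]
ee_rot: [[0.23, -0.973, -0.0], [-0.973, -0.23, 0.0], [-0.0, 0.0, -1.0]]
wrist_force: [0.0, 0.5, 0.0]
gripper_width: 0.999
gripper_force: 0.0
```

Run:
```python
from h import *
s=r.sense(); print(s["tcp_pos"],s["wrist_force"])
im,d,K,T=cap("wrist"); np.savez("w2.npz",im=im,d=d,K=K,T=T)
print([proj(K,T,p) for p in([.551,-.195,.172],[.551,-.195,.092])])
cv2.imwrite("pics/w2.png",cv2.convertScaleAbs(im[...,::-1],alpha=1.8))
```

```text
[ 0.54946505 -0.18986775  0.23230146] [0.01299041 0.54633796 0.00260503]
[(np.float64(325.2377790184258), np.float64(255.29879408745992)), (np.float64(325.25232432385286), np.float64(221.08957084955847))]
```

View pics/w2.png

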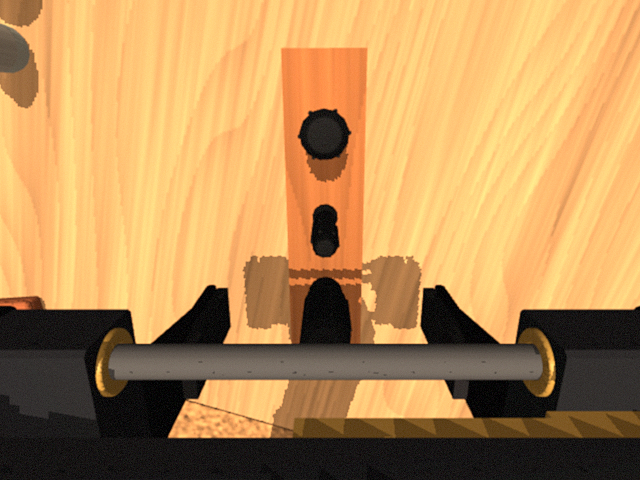

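The wrist view shows the slim driver with its handle top at about (324,245) and its collar at about (325,213). It stands midway between the two stout ones on the plank, which spans columns 285-365.

Run:
```python
from h import *
z=np.load("w2.npz"); s=np.load("scene.npz");im,d,K,T=[z[k] for k in("im","d","K","T")]; P=pts(d,K,T)
ex=np.array([.23,-.973,0]); ey=np.array([-.973,-.23,0]); o=r.sense()["tcp_pos"]
def tool(p): q=np.asarray(p)-o; return (np.array([q@ex,q@ey])*1000).round(1)
sl=P[195:265,300:350].reshape(-1,3)
for lo,hi in((.095,.105),(.125,.16),(.165,.169),(.169,.18)):
    q=sl[(sl[:,2]>lo)&(sl[:,2]<hi)]; q_=np.array([tool(p) for p in q]); print(lo,len(q), q_.min(0) if len(q) else 0,q_.max(0) if len(q) else 0)
print("ztop",sl[:,2].max())
v,u=np.nonzero((P[195:265,300:350,2]>.168)); c=(u.mean()+300,v.mean()+195); print("top px",c,tool(onz(K,T,*c,.172)))
print(tri(ray(K,T,*c),ray(s["K"],s["T"],275.9,162.5)))
q=P[40:330,270:380].reshape(-1,3); q=q[abs(q[:,2]-.092)<.003]; R=cv2.minAreaRect((q[:,:2]*1000).astype(np.float32)); print(R)
```

```text
0.095 214 [ 5.4 -9.8] [19.2  8.8]
0.125 362 [ 8.5 -9.4] [18.7  8.6]
0.165 135 [ 2.2 -7.7] [17.8  6.8]
0.169 369 [ 3.6 -7. ] [16.6  6.2]
ztop 0.3943209824877192
top px (np.float64(325.0214797136038), np.float64(245.82100238663486)) [11.4 -0.4]
(array([ 0.5507987 , -0.19766809,  0.16361157]), np.float64(0.002221477699724132))
((554.3690185546875, -208.45529174804688), (60.16579055786133, 220.6737060546875), 13.613496780395508)
```

jog_arm:
  plan: "0.4 -0.02 0 0 0 0 -1;0 0 0.8 0 0 0 -1;0 0 0.9 0 0 0 -1;0 0 0.9 0 0 0 -1;0 0 0.9 0 0 0 -1;0 0 0.6 0 0 0 -1;0 0 0.2 0 0 0 -1;0 0 0 0 0 0 -1;0 0 0 0 0 0 1;0 0 0 0 0 0 1"

```text
time_s: 5.2
tcp_pos: [0.553, -0.2, 0.1263]
ee_rot: [[0.23, -0.973, 0.002], [-0.973, -0.23, -0.0], [0.001, -0.002, -1.0]]
wrist_force: [0.0, 0.3, -0.2]
gripper_width: 0.892
gripper_force: 0.0
```

jog_arm:
  plan: "0 0 0 0 0 0 1;0 0 0 0 0 0 1;0 0 0 0 0 0 1;0 0 0 0 0 0 1;0 0 0 0 0 0 1;0 0 0 0 0 0 1;0 0 0 0 0 0 1;0 0 0 0 0 0 1;0 0 0 0 0 0 1;0 0 0 0 0 0 1"

```text
time_s: 6.2
tcp_pos: [0.5522, -0.1999, 0.125]
ee_rot: [[0.23, -0.973, -0.0], [-0.973, -0.23, -0.0], [-0.0, 0.0, -1.0]]
wrist_force: [-0.2, -0.0, 0.4]
gripper_width: 0.171
gripper_force: 30.0
```

jog_arm:
  plan: "0 0 -0.4 0 0 0 1;0 0 -0.8 0 0 0 1;0 0 -1 0 0 0 1;0 0 -1 0 0 0 1;0 0 -1 0 0 0 1;0 0 -1 0 0 0 1;0 0 -1 0 0 0 1;0 0 -0.6 0 0 0 1;-0.5 -0.1 0 0 0 0 1;-1 -0.2 0 0 0 0 1"

```text
time_s: 7.2
tcp_pos: [0.5505, -0.1615, 0.2948]
ee_rot: [[0.227, -0.974, 0.0], [-0.974, -0.227, 0.001], [-0.001, -0.0, -1.0]]
wrist_force: [-0.7, 1.2, -0.7]
gripper_width: 0.177
gripper_force: 30.0
```

jog_arm:
  plan: "-1 -0.2 0 0 0 0 1;-1 -0.2 0 0 0 0 1;-1 -0.2 0 0 0 0 1;-1 -0.2 0 0 0 0 1;-1 -0.2 0 0 0 0 1;-1 -0.2 0 0 0 0 1;-1 -0.2 0.2 0 0 0 1;-1 -0.2 0.4 0 0 0 1;-1 -0.2 0.6 0 0 0 1;-1 -0.2 0.6 0 0 0 1"

```text
time_s: 8.2
tcp_pos: [0.541, 0.0948, 0.2488]
ee_rot: [[0.23, -0.973, -0.001], [-0.973, -0.23, 0.0], [-0.0, 0.001, -1.0]]
wrist_force: [-0.4, 0.2, -0.1]
gripper_width: 0.177
gripper_force: 30.0
```

jog_arm:
  plan: "-1 -0.2 0.6 0 0 0 1;-0.9 -0.2 0.7 0 0 0 1;-0.8 -0.2 0.7 0 0 0 1;-0.6 -0.1 0.7 0 0 0 1;-0.4 0 0.5 0 0 0 1;-0.3 0 0.4 0 0 0 1;-0.2 0 0.2 0 0 0 1;0 0 0 0 0 0 1;0 0 0 0 0 0 1;0 0 0 0 0 0 1"

```text
time_s: 9.2
tcp_pos: [0.5355, 0.1991, 0.1559]
ee_rot: [[0.229, -0.973, 0.001], [-0.973, -0.229, 0.001], [-0.0, -0.002, -1.0]]
wrist_force: [-0.4, -1.5, -0.8]
gripper_width: 0.175
gripper_force: 30.0
```

Run:
```python
from h import *
s=r.sense(); print(s["tcp_pos"],s["wrist_force"],s["gripper_width"])
im,d,K,T=cap("wrist"); np.savez("w3.npz",im=im,d=d,K=K,T=T)
R=np.array(s["ee_rot"]);tip=np.array(s["tcp_pos"])+R@[0,0,.097]
print("tip pred",tip,proj(K,T,tip),"mouth",proj(K,T,[.537,.1995,.022]))
cv2.imwrite("pics/w3.png",cv2.convertScaleAbs(cv2.resize(im[120:360,200:440],(600,600),interpolation=cv2.INTER_CUBIC)[...,::-1],alpha=2))
```

```text
[0.53552736 0.19911945 0.15589573] [-0.36538678 -1.50720215 -0.80002371] 0.17454314724589123
tip pred [0.53566211 0.19919737 0.05889585] (np.float64(325.7732714886781), np.float64(244.6716796828705)) mouth (np.float64(324.0424636245874), np.float64(229.8581882367632))
```

View pics/w3.png

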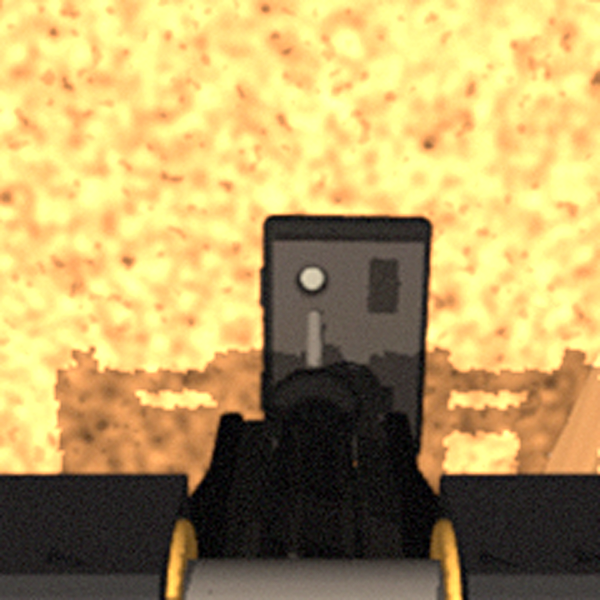

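The crop shows the driver tip at image px (326,244), as predicted, and the white button at (324.8,231.6). The driver hangs straight.

Run:
```python
from h import *
z=np.load("w3.npz");im,K,T=z["im"],z["K"],z["T"]
g=im.mean(2)[226:237,319:331]; w=np.clip(g-55,0,None); yy,xx=np.mgrid[226:237,319:331]
c=(w*xx).sum()/w.sum(),(w*yy).sum()/w.sum(); print(c,g.max(),g.min(),(g>70).sum())
p=onz(K,T,*c,.02); print(p,rel([p[0],p[1],.152]))
```

```text
(np.float64(324.2832848169144), np.float64(230.8225831162862)) 101.66666666666667 11.0 57
[0.53651568 0.20078025 0.02      ] [-0.06 -0.05  0.15]
```

jog_arm:
  plan: "-0.06 -0.05 0 0 0 0 1;0 0 0.2 0 0 0 1;0 0 0.3 0 0 0 1;0 0 0.3 0 0 0 1;0 0 0.2 0 0 0 1;0 0 0.1 0 0 0 1;0 0 0.1 0 0 0 1;0 0 0 0 0 0 1;0 0 0 0 0 0 1;0 0 0 0 0 0 1"

```text
time_s: 10.25
tcp_pos: [0.5361, 0.2012, 0.1254]
ee_rot: [[0.23, -0.973, 0.001], [-0.973, -0.23, 0.0], [-0.0, -0.001, -1.0]]
wrist_force: [-0.3, -0.1, -0.7]
gripper_width: 0.174
gripper_force: 30.0
```

Run:
```python
from h import *
s=r.sense(); print(s["tcp_pos"],s["wrist_force"])
im,d,K,T=cap("wrist"); np.savez("w4.npz",im=im,d=d,K=K,T=T)
R=np.array(s["ee_rot"]);tip=np.array(s["tcp_pos"])+R@[0,0,.097]
print("tip pred",tip,proj(K,T,tip),"button",proj(K,T,[.5365,.2008,.02]))
cv2.imwrite("pics/w4.png",cv2.convertScaleAbs(cv2.resize(im[200:260,290:360],None,fx=8,fy=8,interpolation=cv2.INTER_CUBIC)[...,::-1],alpha=2))
```

```text
[0.53610184 0.20124465 0.12535606] [-0.27109414 -0.07469838 -0.68914645]
tip pred [0.53615603 0.20127529 0.02835608] (np.float64(325.74077542023736), np.float64(244.7025432383554)) button (np.float64(325.42159793345104), np.float64(240.2974984810561))
```

View pics/w4.png

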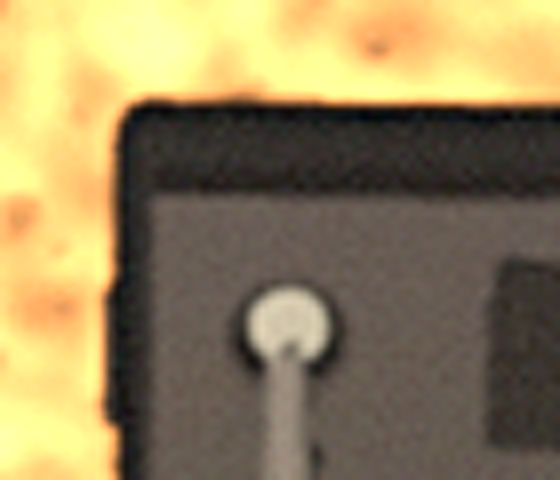

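Tip and recess line up (tip px (326,243), button px (326,241)), with the offset well inside the clearance. I'll descend to just above the button.

jog_arm:
  plan: "0 0 0.06 0 0 0 1;0 0 0.06 0 0 0 1;0 0 0.06 0 0 0 1;0 0 0.06 0 0 0 1;0 0 0.04 0 0 0 1;0 0 0.02 0 0 0 1;0 0 0 0 0 0 1;0 0 0 0 0 0 1;0 0 0 0 0 0 1;0 0 0 0 0 0 1"

```text
time_s: 11.3
tcp_pos: [0.536, 0.2011, 0.1176]
ee_rot: [[0.23, -0.973, 0.0], [-0.973, -0.23, 0.0], [-0.0, -0.0, -1.0]]
wrist_force: [-0.0, 0.6, -0.9]
gripper_width: 0.179
gripper_force: 30.0
```

jog_arm:
  plan: "0 0 0.02 0 0 0 1;0 0 0.02 0 0 0 1;0 0 0.02 0 0 0 1;0 0 0.02 0 0 0 1;0 0 0 0 0 0 1;0 0 0 0 0 0 1;0 0 0 0 0 0 1;0 0 0 0 0 0 1;0 0 0 0 0 0 1;0 0 0 0 0 0 1"

```text
time_s: 12.3
tcp_pos: [0.536, 0.2012, 0.1156]
ee_rot: [[0.23, -0.973, 0.0], [-0.973, -0.23, 0.0], [-0.0, -0.0, -1.0]]
wrist_force: [-0.7, 0.7, 1.2]
gripper_width: 0.176
gripper_force: 30.0
```

jog_arm:
  plan: "0 0 0.02 0 0 0 1;0 0 0.02 0 0 0 1;0 0 0.02 0 0 0 1;0 0 0.02 0 0 0 1;0 0 0 0 0 0 1;0 0 0 0 0 0 1;0 0 0 0 0 0 1;0 0 0 0 0 0 1;0 0 0 0 0 0 1;0 0 0 0 0 0 1"

```text
time_s: 13.3
tcp_pos: [0.536, 0.2012, 0.1136]
ee_rot: [[0.23, -0.973, 0.0], [-0.973, -0.23, 0.0], [-0.0, -0.0, -1.0]]
wrist_force: [0.6, -0.1, 3.7]
gripper_width: 0.172
gripper_force: 30.0
```

jog_arm:
  plan: "0 0 0.02 0 0 0 1;0 0 0 0 0 0 1;0 0 0.01 0 0 0 1;0 0 0 0 0 0 1;0 0 0 0 0 0 1;0 0 0 0 0 0 1;0 0 0 0 0 0 1;0 0 0 0 0 0 1;0 0 0 0 0 0 1;0 0 0 0 0 0 1"

```text
time_s: 14.3
tcp_pos: [0.536, 0.2012, 0.1128]
ee_rot: [[0.23, -0.973, 0.0], [-0.973, -0.23, 0.0], [-0.0, -0.0, -1.0]]
wrist_force: [0.0, -0.7, 3.6]
gripper_width: 0.181
gripper_force: 30.0
```

jog_arm:
  plan: "0 0 0.02 0 0 0 1;0 0 0 0 0 0 1;0 0 0 0 0 0 1;0 0 0 0 0 0 1;0 0 0 0 0 0 1;0 0 0 0 0 0 1;0 0 0 0 0 0 1;0 0 0 0 0 0 1;0 0 0 0 0 0 1;0 0 0 0 0 0 1"

```text
time_s: 15.3
tcp_pos: [0.5359, 0.2011, 0.1123]
ee_rot: [[0.23, -0.973, 0.0], [-0.973, -0.23, 0.0], [-0.0, -0.0, -1.0]]
wrist_force: [0.2, 0.4, 4.2]
gripper_width: 0.173
gripper_force: 30.0
```

jog_arm:
  plan: "0 0 0.01 0 0 0 1;0 0 0 0 0 0 1;0 0 0 0 0 0 1;0 0 0 0 0 0 1;0 0 0 0 0 0 1;0 0 0 0 0 0 1;0 0 0 0 0 0 1;0 0 0 0 0 0 1;0 0 0 0 0 0 1;0 0 0 0 0 0 1"

```text
time_s: 16.3
tcp_pos: [0.536, 0.2012, 0.1122]
ee_rot: [[0.23, -0.973, 0.0], [-0.973, -0.23, 0.0], [-0.0, -0.0, -1.0]]
wrist_force: [-1.2, 0.4, 5.0]
gripper_width: 0.172
gripper_force: 30.0
```

jog_arm:
  plan: "0 0 0.01 0 0 0 1;0 0 0 0 0 0 1;0 0 0 0 0 0 1;0 0 0 0 0 0 1;0 0 0 0 0 0 1;0 0 0 0 0 0 1;0 0 0 0 0 0 1;0 0 0 0 0 0 1;0 0 0 0 0 0 1;0 0 0 0 0 0 1"

```text
time_s: 17.3
tcp_pos: [0.536, 0.2012, 0.1121]
ee_rot: [[0.23, -0.973, 0.0], [-0.973, -0.23, 0.0], [-0.0, -0.0, -1.0]]
wrist_force: [-0.2, -0.4, 5.2]
gripper_width: 0.171
gripper_force: 30.0
```

TCP height has stalled while the force rises slightly past 5 N, so the button is fully down. Holding.

jog_arm:
  plan: "0 0 0 0 0 0 1;0 0 0 0 0 0 1;0 0 0 0 0 0 1;0 0 0 0 0 0 1;0 0 0 0 0 0 1;0 0 0 0 0 0 1;0 0 0 0 0 0 1;0 0 0 0 0 0 1;0 0 0 0 0 0 1;0 0 0 0 0 0 1"

```text
time_s: 18.3
tcp_pos: [0.536, 0.2011, 0.1121]
ee_rot: [[0.23, -0.973, 0.0], [-0.973, -0.23, 0.0], [0.0, -0.0, -1.0]]
wrist_force: [0.2, -0.7, 4.8]
gripper_width: 0.173
gripper_force: 30.0
```

jog_arm:
  plan: "0 0 0 0 0 0 1;0 0 0 0 0 0 1;0 0 0 0 0 0 1;0 0 0 0 0 0 1;0 0 0 0 0 0 1;0 0 0 0 0 0 1;0 0 0 0 0 0 1;0 0 0 0 0 0 1;0 0 0 0 0 0 1;0 0 0 0 0 0 1"

```text
time_s: 19.3
tcp_pos: [0.536, 0.2012, 0.1121]
ee_rot: [[0.23, -0.973, 0.0], [-0.973, -0.23, 0.0], [0.0, -0.0, -1.0]]
wrist_force: [-1.4, 0.3, 5.3]
gripper_width: 0.175
gripper_force: 30.0
```

jog_arm:
  plan: "0 0 0 0 0 0 1;0 0 0 0 0 0 1;0 0 0 0 0 0 1;0 0 0 0 0 0 1;0 0 0 0 0 0 1;0 0 0 0 0 0 1;0 0 0 0 0 0 1;0 0 0 0 0 0 1;0 0 0 0 0 0 1;0 0 0 0 0 0 1"

```text
time_s: 20.3
tcp_pos: [0.536, 0.2012, 0.1121]
ee_rot: [[0.23, -0.973, 0.0], [-0.973, -0.23, 0.0], [-0.0, -0.0, -1.0]]
wrist_force: [0.2, 0.6, 6.9]
gripper_width: 0.176
gripper_force: 30.0
```

jog_arm:
  plan: "0 0 0 0 0 0 1;0 0 0 0 0 0 1;0 0 0 0 0 0 1;0 0 0 0 0 0 1;0 0 0 0 0 0 1;0 0 0 0 0 0 1;0 0 0 0 0 0 1;0 0 0 0 0 0 1;0 0 0 0 0 0 1;0 0 0 0 0 0 1"

```text
time_s: 21.3
tcp_pos: [0.536, 0.2012, 0.1121]
ee_rot: [[0.23, -0.973, 0.0], [-0.973, -0.23, 0.0], [0.0, -0.0, -1.0]]
wrist_force: [-0.3, 0.7, 5.5]
gripper_width: 0.175
gripper_force: 30.0
```

jog_arm:
  plan: "0 0 -0.1 0 0 0 1;0 0 -0.2 0 0 0 1;0 0 -0.3 0 0 0 1;0 0 -0.4 0 0 0 1;0 0 -0.8 0 0 0 1;0 0 -1 0 0 0 1;0 0 -1 0 0 0 1;0 0 -1 0 0 0 1;0 0 -0.6 0 0 0 1;0 0 -0.2 0 0 0 1"

```text
time_s: 22.3
tcp_pos: [0.5364, 0.2014, 0.2542]
ee_rot: [[0.23, -0.973, 0.003], [-0.973, -0.23, 0.002], [-0.001, -0.003, -1.0]]
wrist_force: [0.3, -0.4, -0.5]
gripper_width: 0.178
gripper_force: 30.0
```

Run:
```python
from h import *
s=r.sense(); print(s["tcp_pos"],s["wrist_force"],rel([.5522,-.1999,.295]))
im,d,K,T=cap("wrist"); np.savez("w5.npz",im=im,d=d,K=K,T=T)
P=pts(d,K,T); m=((abs(P[...,2]-.024)<.003)&(im.max(2)<90)).astype(np.uint8); c=max(cv2.findContours(m,0,1)[0],key=cv2.contourArea)
print(cv2.minAreaRect(np.array([onz(K,T,a,e,.024)[:2]*1000 for a,e in c[:,0]],np.float32)))
```

```text
[0.53639025 0.20139966 0.25418131] [ 0.30229971 -0.37965174 -0.52527101] [15.77  3.07 -1.66]
((519.885498046875, 221.89427185058594), (46.03669357299805, 74.56953430175781), 12.877500534057617)
```

The computer hasn't moved. Back to the rack.

jog_arm:
  plan: "0.5 0.1 -0.3 0 0 0 1;1 0.2 -0.4 0 0 0 1;1 0.2 -0.4 0 0 0 1;1 0.2 -0.4 0 0 0 1;1 0.2 -0.2 0 0 0 1;1 0.2 0 0 0 0 1;1 0.2 0 0 0 0 1;1 0.2 0 0 0 0 1;1 0.2 0 0 0 0 1;1 0.2 0 0 0 0 1"

```text
time_s: 23.35
tcp_pos: [0.5432, -0.0428, 0.2934]
ee_rot: [[0.229, -0.973, -0.003], [-0.973, -0.229, -0.0], [-0.0, 0.003, -1.0]]
wrist_force: [0.9, 0.2, -0.0]
gripper_width: 0.176
gripper_force: 30.0
```

jog_arm:
  plan: "1 0.2 0 0 0 0 1;1 0.2 0 0 0 0 1;1 0.2 0 0 0 0 1;1 0.2 0 0 0 0 1;0.9 0.2 0 0 0 0 1;0.7 0.15 0 0 0 0 1;0.4 0 0 0 0 0 1;0.2 0 0 0 0 0 1;0 0 0 0 0 0 1;0 0 0 0 0 0 1"

```text
time_s: 24.35
tcp_pos: [0.5518, -0.1979, 0.2941]
ee_rot: [[0.23, -0.973, -0.0], [-0.973, -0.23, 0.0], [-0.0, 0.0, -1.0]]
wrist_force: [0.5, 0.3, -0.3]
gripper_width: 0.177
gripper_force: 30.0
```

Run:
```python
from h import *
s=r.sense(); print(s["tcp_pos"],s["wrist_force"],rel([.5522,-.1999,.205]))
im,d,K,T=cap("wrist"); np.savez("w6.npz",im=im,d=d,K=K,T=T)
tip=np.array(s["tcp_pos"])+np.array(s["ee_rot"])@[0,0,.097]; print("tip",proj(K,T,tip),"hole",proj(K,T,[.5522,-.1999,.092]),proj(K,T,[.5536,-.1972,.092]))
cv2.imwrite("pics/w6.png",cv2.convertScaleAbs(cv2.resize(im[60:300,200:440],(600,600),interpolation=cv2.INTER_CUBIC)[...,::-1],alpha=2))
```

```text
[ 0.5518184  -0.19794106  0.2941018 ] [ 0.52230801  0.34563697 -0.29433545] [0.08 0.   3.56]
tip (np.float64(325.7352101151964), np.float64(244.67905323217678)) hole (np.float64(325.6531808821376), np.float64(207.77737973285883)) (np.float64(323.5409501936927), np.float64(210.17449389854156))
```

View pics/w6.png

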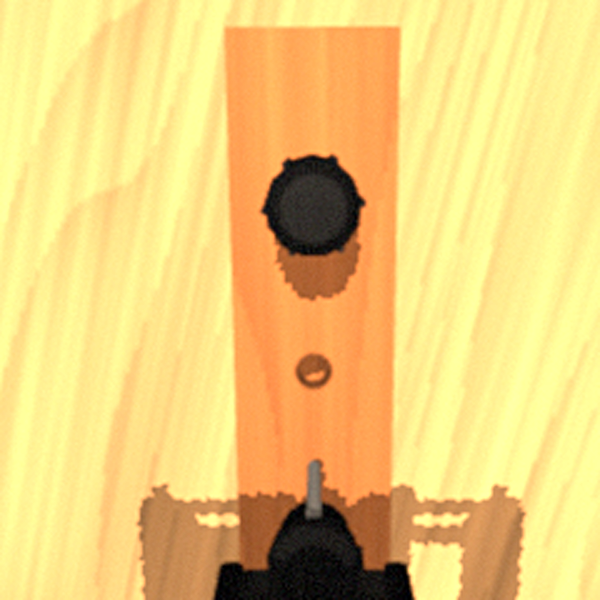

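The view shows the empty hole at px (325.6,208.4), exactly where predicted for the grasp pose. The tip is still at (326,244), so the driver did not slip.

jog_arm:
  plan: "0.08 0 0 0 0 0 1;0 0 0.6 0 0 0 1;0 0 1 0 0 0 1;0 0 1 0 0 0 1;0 0 1 0 0 0 1;0 0 1 0 0 0 1;0 0 1 0 0 0 1;0 0 0.7 0 0 0 1;0 0 0.3 0 0 0 1;0 0 0 0 0 0 1"

```text
time_s: 25.4
tcp_pos: [0.5519, -0.2, 0.1285]
ee_rot: [[0.23, -0.973, -0.002], [-0.973, -0.23, 0.0], [-0.001, 0.002, -1.0]]
wrist_force: [-0.4, -0.3, -0.7]
gripper_width: 0.171
gripper_force: 30.0
```

jog_arm:
  plan: "0 0 0.04 0 0 0 1;0 0 0.04 0 0 0 1;0 0 0 0 0 0 1;0 0 0 0 0 0 1;0 0 0 0 0 0 1;0 0 0 0 0 0 1;0 0 0 0 0 0 1;0 0 0 0 0 0 1;0 0 0 0 0 0 1;0 0 0 0 0 0 1"

```text
time_s: 26.4
tcp_pos: [0.5524, -0.2003, 0.1273]
ee_rot: [[0.23, -0.973, -0.0], [-0.973, -0.23, 0.0], [-0.0, 0.0, -1.0]]
wrist_force: [-0.2, 0.7, -0.5]
gripper_width: 0.173
gripper_force: 30.0
```

jog_arm:
  plan: "0 0 0.04 0 0 0 1;0 0 0.03 0 0 0 1;0 0 0.01 0 0 0 1;0 0 0 0 0 0 1;0 0 0 0 0 0 1;0 0 0 0 0 0 1;0 0 0 0 0 0 1;0 0 0 0 0 0 1;0 0 0 0 0 0 1;0 0 0 0 0 0 1"

```text
time_s: 27.4
tcp_pos: [0.5524, -0.2003, 0.1253]
ee_rot: [[0.23, -0.973, -0.0], [-0.973, -0.23, -0.0], [0.0, 0.0, -1.0]]
wrist_force: [-0.2, -0.2, -1.1]
gripper_width: 0.176
gripper_force: 30.0
```

jog_arm:
  plan: "0 0 0 0 0 0 0.4;0 0 0 0 0 0 0.2;0 0 0 0 0 0 0;0 0 0 0 0 0 -0.5;0 0 0 0 0 0 -1;0 0 0 0 0 0 -1;0 0 0 0 0 0 -1;0 0 0 0 0 0 -1;0 0 0 0 0 0 -1;0 0 0 0 0 0 -1"

```text
time_s: 28.4
tcp_pos: [0.5524, -0.2004, 0.1253]
ee_rot: [[0.23, -0.973, 0.0], [-0.973, -0.23, -0.0], [0.0, -0.0, -1.0]]
wrist_force: [-0.2, 0.5, -0.0]
gripper_width: 0.963
gripper_force: 0.0
```

jog_arm:
  plan: "0 0 -0.2 0 0 0 -1;0 0 -0.4 0 0 0 -1;0 0 -0.6 0 0 0 -1;0 0 -0.8 0 0 0 -1;0 0 -0.8 0 0 0 -1;0 0 -0.8 0 0 0 -1;0 0 -0.6 0 0 0 -1;0 0 -0.4 0 0 0 -1;0 0 0 0 0 0 -1;0 0 0 0 0 0 -1"

```text
time_s: 29.4
tcp_pos: [0.552, -0.2002, 0.24]
ee_rot: [[0.23, -0.973, -0.0], [-0.973, -0.23, 0.0], [-0.001, 0.0, -1.0]]
wrist_force: [0.5, 0.7, -0.2]
gripper_width: 0.998
gripper_force: 0.0
```

Run:
```python
from h import *
s=r.sense(); print(s["tcp_pos"],s["wrist_force"],s["gripper_width"])
a=cap("wrist")[0][120:360,200:440]; im,d,K,T=cap("scene"); b=im[130:370,200:440]
P=pts(d,K,T); print("slim top z",P[155:175,270:284,2].max())
cv2.imwrite("pics/end.png",cv2.convertScaleAbs(cv2.resize(np.hstack([a,b]),(800,400),interpolation=cv2.INTER_CUBIC)[...,::-1],alpha=1.6))
```

```text
[ 0.5520458  -0.20017877  0.24003694] [ 0.49579781  0.73848305 -0.23777851] 0.9976046066877655
slim top z 0.9250235015765041
```

View pics/end.png

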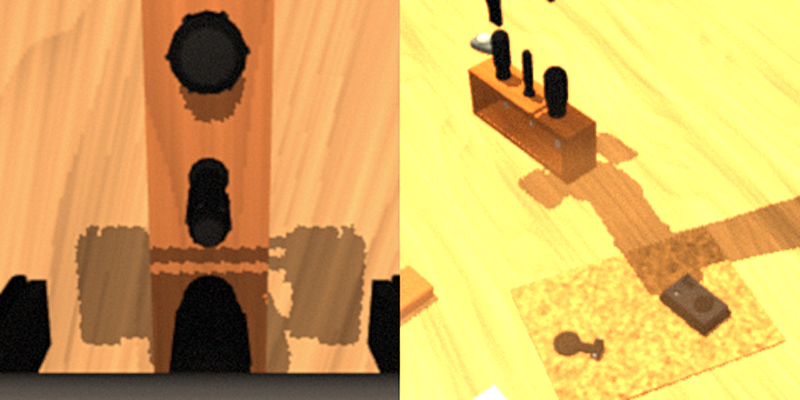

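The slim driver stands upright in its hole, at left-crop (208,205) and right-crop (528,75). The computer and mount lie as before, and the gripper is clear.

```bash
python3 -c "
from station import r
print(r.finish_job())"
```

```text
the job is handed in; nothing more can be done
None
```

I pressed the reset button fully down and held it there for about 5 s at roughly 5–7 N, then put the slim driver back upright in its hole; the computer and mount lie where they were, and the job is handed in at about 29.5 s.

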